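Set the circuit-board holder to its gauge mark

ROBOT

A 6-joint arm with a two-finger parallel gripper is mounted at the origin on the work surface. World frame = base frame: x ahead of the robot, y to its left, z up, the work surface at z = 0. Lengths are in mm, angles in rad, forces in N, time in s.
With the tool pointing down it reaches from about 350 to 875 mm from the base axis. Payload 4.2 kg.
Tool frame: the origin (TCP) lies at the very end of the fingers, on their centre line; the grasp point (between the pads) lies 19 mm behind it; z points along the fingers, y is the line along which they close (so a half turn about z gives the same grasp; the last joint's range is limited). The gripper opens to 85 mm and grips with 20 to 120 N. Pads are 22 mm wide; open, the fingers measure 114 mm over their backs; the gripper's body (76 mm by 85 mm) begins 54 mm behind the grasp point. The pads swing forward as they close: fully open they stand 13 mm farther back than shut.
Start: joints at [1.602, 0.385, 0.008, 0, -1.194, -0.259], TCP at [141.115, 608.84, 231.312] pointing down, gripper open.
Joint ranges: [-3.14, 3.14], [-1.21, 2.06], [-1.07, 1.41], [-3.16, 2.05], [-2.99, -0.16], [-3.1, 3.1]. Speed limits (rad/s): [2.79, 2.79, 3.14, 3.14, 3.14, 3.14].

INTERFACE

Orientations are given as a unit quaternion [x, y, z, w].
In Python, from bench import arm gives the robot as it stands. The module is installed in compiled form; this text tells all that it offers.
- The arm moves only by the tool drive_tool, never from a script. Its argument "targets" is a list of rows, each a list of 5 numbers: the closure, from -1 (fully open) to 1 (shut), then the shift along the tool's x, y, z in mm, then the turn about the tool's z in degrees. In form: [[grip, tx, ty, tz, roll], ...]. A call has 1 to 12 rows; each row is the pose to reach, as a shift and turn from the pose commanded when the call began, along the tool's axes at that moment; what a row does not reach only later rows make up. A row lasts 1/10 s, in which the tool goes at most 50 mm and 8.59 degrees, less where a joint would pass 70% of its speed; a pose out of reach is approached as far as the arm can. A call with a gripper value outside its range is refused whole. The fingers move at their own pace and stop on an object; the grip force is fixed at half the most. Time passes only in rows, so rows that repeat a pose let the fingers close. It gives the time, the measured TCP pose, the force, the opening and the grip force at its end, in the units of the state.
- arm.read_state(): the state, without advancing time (a new reading comes with each control period).
- arm.get_image(name): name is "scene" or "top" or "wrist"; returns the picture (384x512x3 uint8, blue, green, red); there is no depth.
- arm.camera_params(name): a dict with "fov_y" (degrees; the focal length in pixels is half the picture's height over the tangent of half this angle, whatever the lens; pixels are square), "cx", "cy" (the principal point, pixels), "rvec" (rotation vector, rad) and "tvec" (3), from world to camera coordinates, as OpenCV has them; the wrist camera has in their place "tool_from_camera" (4x4, takes a point from camera to tool coordinates, whose origin is the TCP and whose axes are the flange's). Camera axes: x right, y down, z forward; pixel columns grow to the right and rows downward; lengths in mm; the calibration is good to about 2 mm. A picture is of the moment at which its call begins: read the wrist's pose just before it. camera_params takes no time and is no camera call.
- arm.job_done(): hands the job in; it is judged then, once.
The state is a dict: "clock": time; "joints": joint angles; "joint_vel": joint speeds; "joint_efforts": joint torques, N m; "position": TCP position; "ee_rot": TCP orientation; "contact_force": force on the tool from outside, world axes, zero at the start; "wrist_torque": the same for the moment, N m; "gripper_width": finger opening in mm; "grasp_force": force on a finger pad.
Only numpy, scipy, OpenCV 4.12 (cv2) and the standard library are available. Lean on these libraries where they do the work, as an engineer would, in place of code of your own. Each camera call takes 0.05 s, during which the arm holds its last target. There are 200 camera calls.

TASK

Set the opening of the circuit-board holder: with a fingertip lightly on top of its knurled thumbwheel, roll the wheel, in several strokes if need be, until the sliding jaw has closed up to the gauge mark and the jaw's pointer blade stands in line with the blade of the gauge tab. Then take the hand away. Move the jaw only by its wheel, do not touch the jaw or the gauge tab, press gently, and grasp or move nothing else on the bench.

Things in the scene. Friction and masses are not known exactly. Their poses are not given: they have to be found in the camera images.
- holder: Dark steel foot plate, 140 (x) x 360 (y) x 10 mm, of the circuit-board holder, fixed; origin at the centre of its underside, z up, -x side towards the robot within 0.35 rad. The grey deck above it (top 30 mm over the bench) bears a fixed jaw at y = -120 mm (88 mm high, smooth black knob behind), the sliding jaw, the thumbwheel box at x = 0, y = 135 mm (110 x 50, 73 high), and the gauge bar at the +x side.
- wheel: Knurled steel thumbwheel, 60 mm diameter, 26 mm wide, upright, axle along the holder's y; its upper 17 mm stand out of the box. Origin at its centre; turns with it. Rolling its top towards the holder's +x (away from the robot) closes the jaw 5 mm per radian, 1 mm per 6 mm rolled at the rim; rolling back opens it. Takes about 1.5 N at the rim, stays where left.
- wheel_top (a point): Highest point of the wheel, mid-width: 90 mm above the bench when not pressed. It does not turn. The holder's deck, with wheel, jaws and gauge, rests on springs: pressed on the wheel it sinks straight down up to 6 mm (it starts to give at about 2 N, then 1.5 N per mm), then is hard. Axes as the holder's.
- jaw: Sliding aluminium jaw, 110 mm (x) by 14 mm (y), top 88 mm above the bench; slides along the holder's y and closes towards -y, away from the wheel. Axes as the holder's; origin below its middle, on the underside plane of the deck, 18 mm above the bench.
- jaw_pointer (a point): End of the thin steel pointer blade (4 mm wide) that sticks out of the jaw's +x side, 74 mm from the jaw's middle, 66 mm above the bench. Axes as the holder's.
- gauge_tab: Small dark steel tab, 30 by 16 mm, set somewhere along the black gauge bar; must stay as set (a push of 4 N would shift it). Axes as the holder's; origin on the underside plane of the deck, 18 mm above the bench, below its blade's inner end.
- gauge_mark (a point): The gauge mark: upper inner end of the upright steel blade (4 mm wide, 22 mm along x) on the gauge tab, 66 mm above the bench. The setting is right when the jaw pointer has the same y in the holder's frame, within 2 mm; at the start the pointer is 10 to 34 mm short of it, on the wheel's (+y) side. Pointer and blade do not collide. Axes as the holder's.
- board: Loose green circuit board, 60 by 85 mm, about 18 mm high with its parts, on the robot's side of the holder; origin under its centre. Leave alone.
- carton: Loose yellow carton, 50 by 70 by 45 mm high, on the robot's side of the thumbwheel; origin under its centre. Leave alone.
- spool: Loose red spool, 56 mm diameter, 40 mm high, beyond the thumbwheel; origin under its centre. Leave alone.
- screwdriver: Loose screwdriver lying on the bench to the left; origin under its middle. Leave alone.
- pot: Loose clear cup, 60 mm diameter, 35 mm high, to the left; origin under its centre. Leave alone.
- spray: Loose spray can, 56 mm diameter, 170 mm high, to the right; origin under its centre. Leave alone.
- jar: Loose amber jar, 44 mm diameter, 60 mm high, to the right; origin under its centre. Leave alone.

How it is judged:
By the outcome, as a careful person would: the job done as asked, in the order asked, and still so for the second after the job is handed in, with the robot touching nothing.
It also fails if it takes over 64 s, if anything falls off the work surface, if the arm or the gripper's body presses on something with over 40 N, if the wrist force passes 120 N, or if a joint passes its speed limit or range.

## Working session

There is one attempt and no reset: what is moved stays moved. The work goes in short steps, Python scripts to look and compute and a tool call to move; the robot and the scene stay as the last step left them, time stands still between calls to the robot, and variables do not carry over. Pictures are saved under pics/ and viewed, at most 10 in all, crops included, and the job is handed in when it is done.

Besides the shell and the picture viewer there is one more tool, called by a JSON object that holds its "name" and its "arguments". drive_tool: Moves the arm, as the interface text tells. Its arguments: {"type":"object","properties":{"targets":{"type":"array","items":{"type":"array","items":{"type":"number"}}}},"required":["targets"]}

```bash
mkdir -p pics; python3 - <<'E'
from bench import arm
import cv2
for n in("top","scene"):
    cv2.imwrite(f"pics/{n}0.png",arm.get_image(n)); print(arm.camera_params(n))
print(arm.camera_params("wrist"));print(arm.read_state())
E
```

```text
{'fov_y': 52.024444053383185, 'cx': 256.2910504810478, 'cy': 193.3692516574959, 'rvec': array([ 2.11904894, -2.11149788,  0.21936847]), 'tvec': array([7.43615613e-01, 5.79548189e+02, 1.06680510e+03])}
{'fov_y': 45.055573543322936, 'cx': 254.26103741366921, 'cy': 193.60928591383524, 'rvec': array([ 1.20124874,  2.35453479, -0.90346653]), 'tvec': array([ 343.30478773, -263.77940883, 1803.14836462])}
{'fov_y': 65.6297542230012, 'cx': 255.19006083655844, 'cy': 192.15505196455246, 'tool_from_camera': array([[ 4.34638781e-04, -9.54298978e-01, -2.98853260e-01,
         7.48785888e+01],
       [ 9.99999901e-01,  3.85801264e-04,  2.22413454e-04,
         2.83601142e-01],
       [-9.69509666e-05, -2.98853327e-01,  9.54299051e-01,
        -1.42495012e+02],
       [ 0.00000000e+00,  0.00000000e+00,  0.00000000e+00,
         1.00000000e+00]])}
{'clock': 0.1, 'joints': array([ 1.60161576e+00,  3.85495696e-01,  6.74684954e-03, -4.30741457e-04,
       -1.19400199e+00, -2.58646292e-01]), 'joint_vel': array([ 0.00116663, -0.00228544,  0.00397291,  0.00279402, -0.00046387,
        0.00140136]), 'joint_efforts': array([-8.02963514e-04, -3.93320060e+01,  1.88930190e+01,  4.19797540e+00,
       -2.56967236e-03,  6.50203432e-06]), 'position': array([141.00181138, 608.34553644, 230.31580337]), 'ee_rot': array([ 9.93509351e-01, -1.13746095e-01, -5.71439421e-05,  9.95910197e-04]), 'contact_force': array([ 0.14429182, -0.05757784, -0.22503487]), 'wrist_torque': array([-0.03175074, -0.0218205 , -0.01174224]), 'grasp_force': 0.0, 'gripper_width': 84.93951985130512}
```

View pics/top0.png

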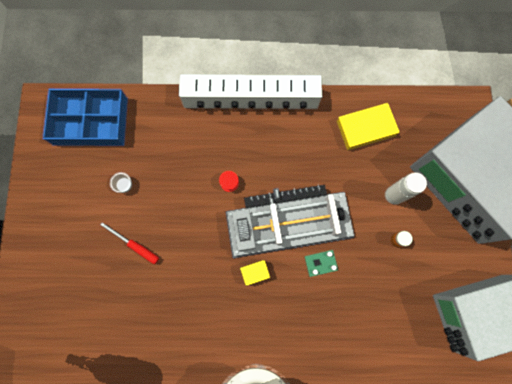

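View pics/scene0.png

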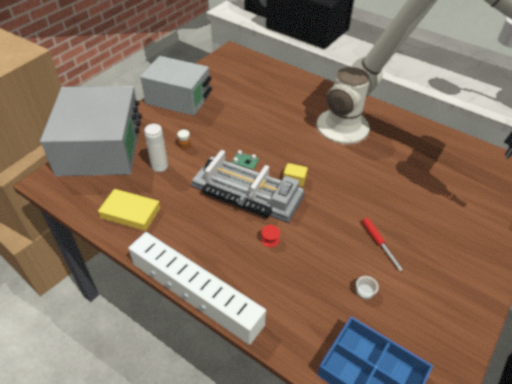

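The top view shows the wheel at about (243,230), the sliding jaw at about x=276, the fixed jaw at about x=334, and the gauge tab near (277,193). I'll zoom in on that area.

```bash
cat > h.py <<'E'
import numpy as np,cv2
from scipy.spatial.transform import Rotation as R
from bench import arm
def cam(n,s=None):
    p=arm.camera_params(n); f=192/np.tan(np.radians(p['fov_y']/2))
    K=np.array([[f,0,p['cx']],[0,f,p['cy']],[0,0,1]])
    if n=="wrist":
        T=np.eye(4);T[:3,:3]=R.from_quat(s['ee_rot']).as_matrix();T[:3,3]=s['position']
        M=np.linalg.inv(T@p['tool_from_camera']);return K,M[:3,:3],M[:3,3]
    return K,cv2.Rodrigues(p['rvec'])[0],p['tvec']
def bp(c,u,v,z):
    K,Rm,t=c;d=Rm.T@np.linalg.inv(K)@[u,v,1];o=-Rm.T@t
    return o+d*(z-o[2])/d[2]
def pj(c,P):
    K,Rm,t=c;q=K@(Rm@np.asarray(P,float)+t);return q[:2]/q[2]
E
python3 - <<'E'
from h import *
im=cv2.imread("pics/top0.png")
cv2.imwrite("pics/top0c.png",cv2.resize(im[170:270,215:365],None,fx=5.3,fy=5.3,interpolation=cv2.INTER_CUBIC))
c=cam("top")
for u,v,z in((243,230,90),(276,222,88),(334,215,88)):print(bp(c,u,v,z))
E
```

```text
[470.94797117  38.83479079  90.        ]
[493.5113778  -51.51391123  88.        ]
[ 513.52029541 -211.63793376   88.        ]
```

View pics/top0c.png

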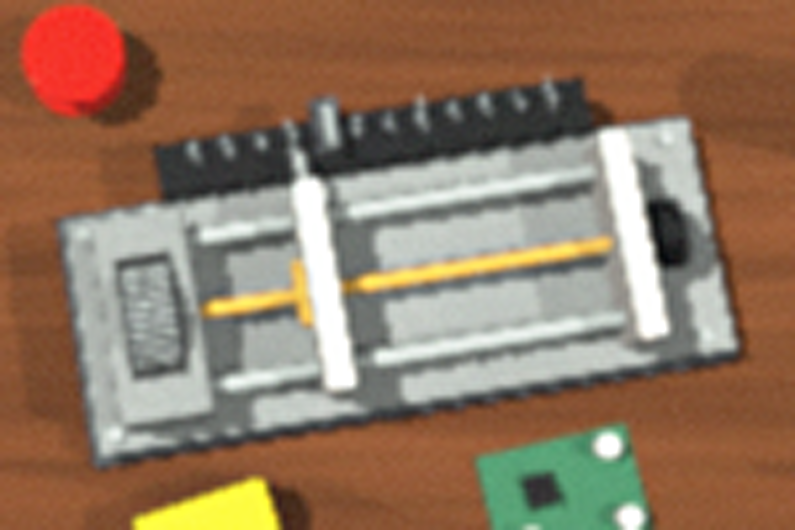

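{"name": "drive_tool", "arguments": {"targets": [[1, 34, 37, 3, -4], [1, 68, 73, 6, -8], [1, 102, 109, 9, -12], [1, 136, 145, 12, -16], [1, 170, 181, 15, -20], [1, 204, 217, 18, -23], [1, 238, 253, 21, -23], [1, 272, 289, 24, -23], [1, 306, 325, 27, -23], [1, 340, 361, 30, -23], [1, 374, 397, 33, -23], [1, 408, 433, 36, -23]]}}

```text
clock: 1.3
position: [441.2, 92.9, 195.2]
ee_rot: [0.996, 0.087, 0.0, -0.0]
contact_force: [0.1, 0.4, 0.4]
gripper_width: 0.3
grasp_force: 0.0
```

```bash
python3 - <<'E'
from h import *
s=arm.read_state();im=arm.get_image("wrist")
print(s['clock'],s['position'],s['ee_rot'],s['gripper_width'],R.from_quat(s['ee_rot']).as_matrix().round(3))
E
```

```text
1.3 [441.20932123  92.91991102 195.23021878] [ 9.96221098e-01  8.68533660e-02  7.31877662e-05 -1.10102437e-04] 0.33703709169371493 [[ 0.985  0.173  0.   ]
 [ 0.173 -0.985  0.   ]
 [ 0.    -0.    -1.   ]]
```

{"name": "drive_tool", "arguments": {"targets": [[1, 8, 28, 8, 0], [1, 16, 56, 15, 0], [1, 16, 56, 15, 0], [1, 16, 56, 15, 0]]}}

```text
clock: 1.75
position: [466.0, 41.9, 179.8]
ee_rot: [0.996, 0.086, -0.001, 0.0]
contact_force: [0.6, 0.7, 1.1]
gripper_width: 0.3
grasp_force: 0.0
```

```bash
python3 - <<'E'
from h import *
s=arm.read_state();im=arm.get_image("wrist");np.save("s1.npy",s,allow_pickle=True)
print(s['clock'],s['position'],s['ee_rot'],s['contact_force'])
cv2.imwrite("pics/w1.png",im)
cv2.imwrite("pics/w1b.png",cv2.resize(im,(768,576),interpolation=cv2.INTER_CUBIC))
E
```

```text
1.75 [465.96811387  41.93627927 179.81932477] [ 9.96306747e-01  8.58629264e-02 -6.34439236e-04  1.42618797e-04] [0.62141022 0.66944602 1.05458462]
```

View pics/w1b.png

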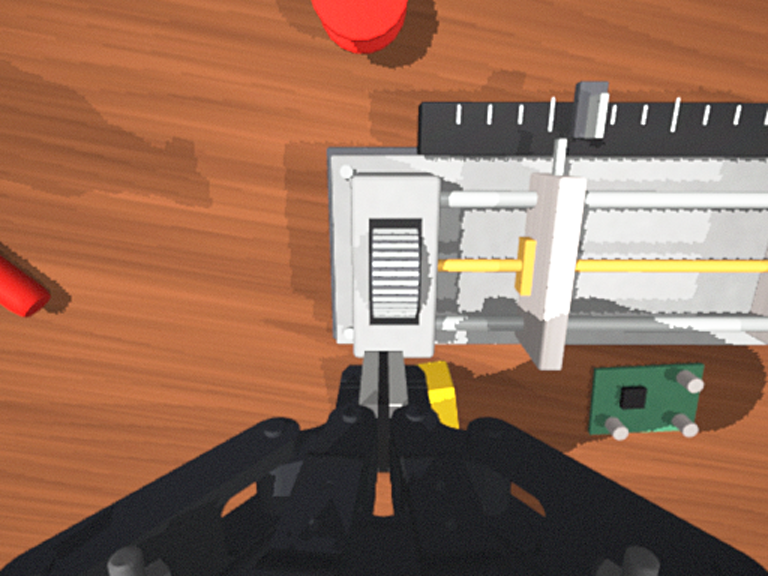

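Wheel at (395,271) in the 1.5x picture, pointer tip at about (560,140), gauge blade at about (598,135). I'll zoom in on the pointer and gauge.

```bash
python3 - <<'E'
from h import *
im=cv2.imread("pics/w1.png")
cv2.imwrite("pics/w1c.png",cv2.resize(im[50:120,350:425],None,fx=8,fy=8,interpolation=cv2.INTER_CUBIC))
s=np.load("s1.npy",allow_pickle=True).item();c=cam("wrist",s)
Rt=R.from_quat(s['ee_rot']).as_matrix()
for n,u,v,z in(("wheel",263.5,180.5,90),("ptr",373,93.5,66),("gauge",397,91,66)):
    P=bp(c,u,v,z);print(n,P.round(1),(Rt.T@(P-s['position'])).round(1))
E
```

```text
wheel [478.8  37.6  90. ] [12.   6.4 89.8]
ptr [560.2 -39.1  66. ] [ 79.1  96.  113.7]
gauge [565.4 -57.8  66. ] [ 81.1 115.3 113.7]
```

View pics/w1c.png

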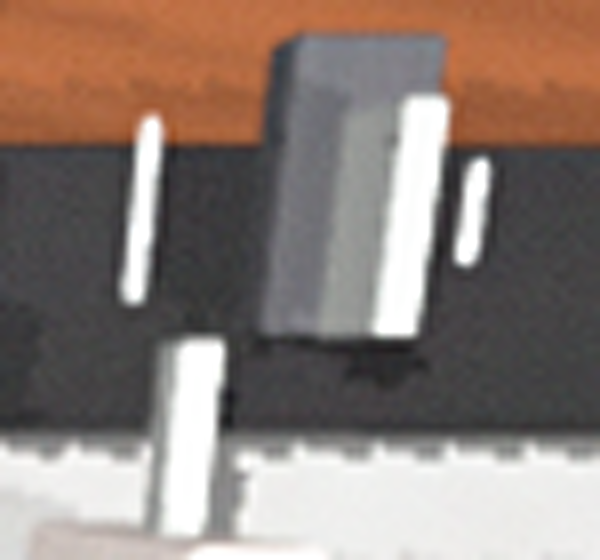

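{"name": "drive_tool", "arguments": {"targets": [[1, -2, 6, 30, 0], [1, -2, 6, 60, 0], [1, -2, 6, 75, 0], [1, -2, 6, 83, 0], [1, -2, 6, 86, 0], [1, -2, 6, 86, 0], [1, -2, 6, 86, 0]]}}

```text
clock: 2.5
position: [466.0, 36.8, 95.2]
ee_rot: [0.996, 0.087, 0.001, -0.0]
contact_force: [0.4, -0.4, 0.3]
gripper_width: 0.3
grasp_force: 0.0
```

{"name": "drive_tool", "arguments": {"targets": [[1, 0, 0, 1, 0], [1, 0, 0, 2, 0], [1, 0, 0, 3, 0], [1, 0, 0, 4, 0], [1, 0, 0, 4, 0], [1, 0, 0, 4, 0]]}}

```text
clock: 3.1
position: [465.3, 36.2, 90.3]
ee_rot: [0.996, 0.087, -0.0, 0.0]
contact_force: [-0.4, 0.1, 0.5]
gripper_width: -0.2
grasp_force: 0.0
```

{"name": "drive_tool", "arguments": {"targets": [[1, 0, 0, 1, 0], [1, 0, 0, 2, 0], [1, 0, 0, 3, 0], [1, 0, 0, 3, 0], [1, 0, 0, 3, 0]]}}

```text
clock: 3.6
position: [465.5, 36.3, 87.7]
ee_rot: [0.996, 0.087, 0.0, 0.0]
contact_force: [-1.2, 0.5, 4.8]
gripper_width: -0.3
grasp_force: 2.6
```

{"name": "drive_tool", "arguments": {"targets": [[1, 3, 0, 0, 0], [1, 6, 0, 0, 0], [1, 9, 0, 0, 0], [1, 12, 0, 0, 0], [1, 15, 0, 0, 0], [1, 18, 0, 0, 0], [1, 21, 0, 0, 0], [1, 24, 0, 0, 0], [1, 27, 0, 0, 0], [1, 30, 0, 0, 0], [1, 30, 0, 0, 0]]}}

```text
clock: 4.7
position: [495.3, 41.6, 86.9]
ee_rot: [0.996, 0.087, 0.0, -0.0]
contact_force: [0.5, -0.4, 0.1]
gripper_width: 0.4
grasp_force: 0.5
```

```bash
cat >> h.py <<'E'
def meas():
    """pointer and gauge blade y (tool frame, from the wrist view), searched along rows near each blade's end"""
    s=arm.read_state();im=arm.get_image("wrist");cv2.imwrite(f"pics/m{s['clock']:.2f}.png",im)
    c=cam("wrist",s);Rt=R.from_quat(s['ee_rot']).as_matrix()
    # holder-fixed world places from first look
    s1=np.load("s1.npy",allow_pickle=True).item();c1=cam("wrist",s1)
    g=bp(c1,399.6,91.9,66);p=bp(c1,375.4,92.5,66);ex=Rt[:,0]
    out=[]
    for P,dx,lo,hi in((g,6,-3,6),(p,-6,-4,30)):
        Q=P+dx*ex; ys=np.arange(lo,hi,.25)
        v=[]
        for y in ys:
            q=pj(c,Q+y*Rt[:,1]);v.append(cv2.getRectSubPix(im,(1,1),tuple(map(float,q))).mean())
        out.append((np.array(v),ys))
    return s,(Rt.T@(g-p))[1],out
E
python3 - <<'E'
from h import *
s,d,o=meas();print(s['clock'],s['position'],s['contact_force'],d)
for v,y in o: print(y[0],v[::2].astype(int))
im=cv2.imread(f"pics/m{s['clock']:.2f}.png");cv2.imwrite("pics/v2.png",cv2.resize(im,(768,576),interpolation=cv2.INTER_CUBIC))
E
```

```text
4.7 [495.27676445  41.59833125  86.90981858] [ 0.46252888 -0.4490632   0.11218963] 19.691517072840842
-3.0 [183 233 255 254 253 253 253 255 255 169  84  59  61  63  64  63  61  63]
-4.0 [188 187 188 184 168 147 150 153 156 154 150 151 191 242 255 255 254 254
 254 254 254 250 245 240 239 241 242 243 232 202 209 231 243 243 243 243
 243 243 242 239 239 241 235 211 188 194 220 243 242 241 241 242 242 240
 239 240 238 228 194 189 211 235 242 242 242 242 243 242]
```

View pics/v2.png

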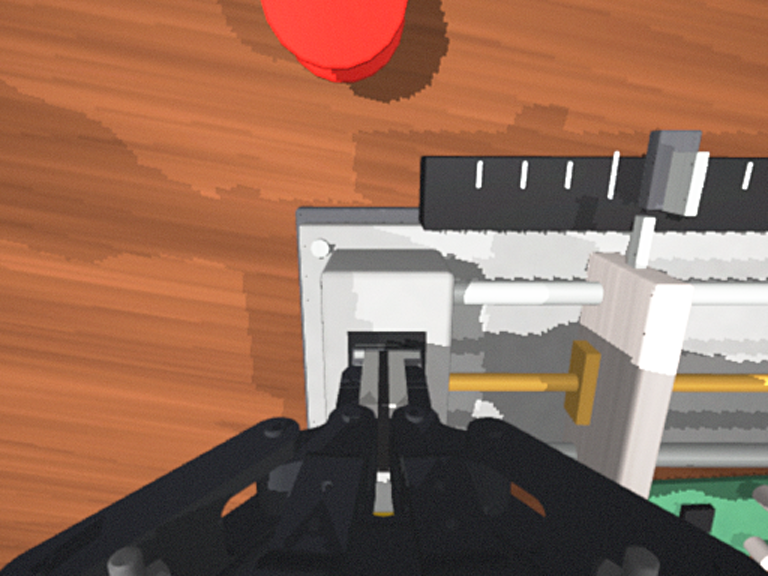

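The tip is now at the far side of the wheel and contact has ended. Pointer tip at (645,217), gauge blade end at (691,214) in the 1.5x picture, so the gap has shrunk. Working out how much, then lifting back for the next stroke.

```bash
python3 - <<'E'
from h import *
s=arm.read_state();c=cam("wrist",s);Rt=R.from_quat(s['ee_rot']).as_matrix()
a=[Rt.T@(bp(c,u/1.5,v/1.5,66)-s['position']) for u,v in((645,217),(691,214))]
print(a[0],a[1],a[1]-a[0])
E
```

```text
[50.9927587  95.49139256 20.99542907] [ 52.09165798 112.07545633  20.99198505] [ 1.09889929e+00  1.65840638e+01 -3.44402096e-03]
```

{"name": "drive_tool", "arguments": {"targets": [[1, 2, 0, -5, 0], [1, 2, 0, -12, 0], [1, -15, 0, -12, 0], [1, -32, 0, -10, 0], [1, -32, 0, -4, 0], [1, -32, 0, -1, 0], [1, -32, 0, 0, 0], [1, -32, 0, 0, 0]]}}

```text
clock: 5.55
position: [464.0, 36.0, 87.6]
ee_rot: [0.996, 0.087, 0.0, 0.0]
contact_force: [-1.6, 0.1, 5.0]
gripper_width: 0.1
grasp_force: 2.6
```

{"name": "drive_tool", "arguments": {"targets": [[1, 3, 0, 0, 0], [1, 6, 0, 0, 0], [1, 9, 0, 0, 0], [1, 12, 0, 0, 0]]}}

```text
clock: 5.95
position: [476.2, 38.1, 87.9]
ee_rot: [0.996, 0.087, 0.001, 0.0]
contact_force: [-2.3, -0.6, 4.6]
gripper_width: -0.4
grasp_force: 2.6
```

{"name": "drive_tool", "arguments": {"targets": [[1, 3, 0, 0, 0], [1, 6, 0, 0, 0], [1, 9, 0, 0, 0]]}}

```text
clock: 6.25
position: [485.2, 39.7, 87.9]
ee_rot: [0.996, 0.087, 0.001, 0.0]
contact_force: [-0.7, -0.5, 4.7]
gripper_width: 0.2
grasp_force: 2.3
```

{"name": "drive_tool", "arguments": {"targets": [[1, 3, 0, 0.5, 0], [1, 6, 0, 1, 0], [1, 9, 0, 1.5, 0]]}}

```text
clock: 6.55
position: [493.7, 41.2, 86.0]
ee_rot: [0.996, 0.087, 0.001, -0.0]
contact_force: [0.9, -0.8, 4.2]
gripper_width: 0.0
grasp_force: 1.8
```

```bash
cat >> h.py <<'E'
def gap(tag):
    s,d,o=meas();print(s['clock'],s['position'],s['contact_force'])
    c=cam("wrist",s);Rt=R.from_quat(s['ee_rot']).as_matrix()
    im=cv2.imread(f"pics/m{s['clock']:.2f}.png")
    s1=np.load("s1.npy",allow_pickle=True).item();g=bp(cam("wrist",s1),399.6,91.9,66)
    q=pj(c,g);print("gauge exp px",q)
    x0,y0=int(q[0])-45,int(q[1])-35
    cv2.imwrite(f"pics/{tag}.png",cv2.resize(im[y0:y0+70,x0:x0+75],None,fx=8,fy=8,interpolation=cv2.INTER_CUBIC));print(x0,y0)
E
python3 -c "
from h import *
gap('v3')"
```

```text
6.55 [493.7143881   41.19719832  85.96008271] [ 0.93009152 -0.76189381  4.21945383]
gauge exp px [462.25183094 141.62126462]
417 106
```

View pics/v3.png

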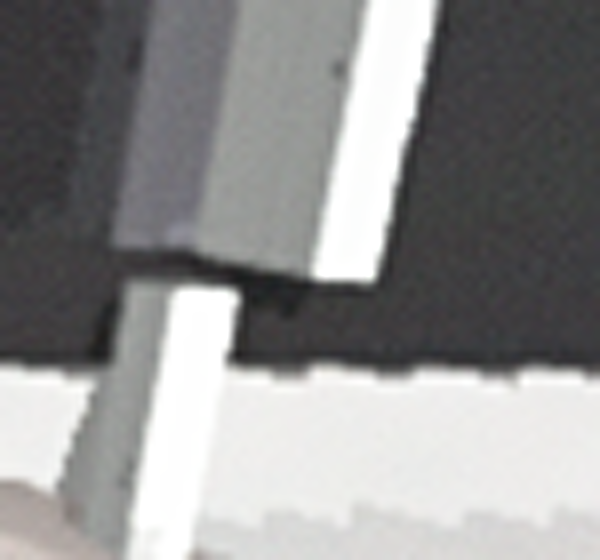

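The pointer end is at (203,287) and the gauge blade end at (346,278) in the 8x crop, which is 17.9 px or about 9.7 mm left. Next is another 30 mm stroke.

{"name": "drive_tool", "arguments": {"targets": [[1, 2, 0, -6, 0], [1, 2, 0, -14, 0], [1, -14, 0, -14, 0], [1, -30, 0, -12, 0], [1, -30, 0, -6, 0], [1, -30, 0, -2.5, 0], [1, -30, 0, -1.5, 0], [1, -30, 0, -1.5, 0], [1, -30, 0, -1.5, 0]]}}

```text
clock: 7.5
position: [464.0, 36.0, 87.7]
ee_rot: [0.996, 0.087, 0.0, 0.0]
contact_force: [-2.2, -0.4, 4.5]
gripper_width: 0.1
grasp_force: 2.6
```

{"name": "drive_tool", "arguments": {"targets": [[1, 3, 0, 0, 0], [1, 6, 0, 0, 0], [1, 9, 0, 0, 0], [1, 12, 0, 0, 0], [1, 15, 0, 0, 0], [1, 18, 0, 0, 0], [1, 21, 0, 0, 0], [1, 24, 0, 0.5, 0], [1, 27, 0, 1, 0], [1, 30, 0, 1.5, 0]]}}

```text
clock: 8.5
position: [493.7, 41.3, 86.0]
ee_rot: [0.996, 0.087, 0.001, -0.0]
contact_force: [-0.1, -0.8, 4.5]
gripper_width: 0.0
grasp_force: 1.8
```

{"name": "drive_tool", "arguments": {"targets": [[1, 2, 0, -6, 0], [1, 2, 0, -14, 0], [1, -14, 0, -14, 0], [1, -30, 0, -12, 0], [1, -30, 0, -12, 0], [1, -30, 0, -12, 0]]}}

```text
clock: 9.1
position: [463.7, 36.1, 98.3]
ee_rot: [0.996, 0.087, 0.001, -0.0]
contact_force: [0.7, 0.1, 0.1]
gripper_width: -0.1
grasp_force: 0.0
```

```bash
python3 -c "
from h import *
gap('v4')
s=arm.read_state();K,Rm,t=cam('wrist',s);print('px/mm',K[0,0]/(Rm@np.array([560,-50,66])+t)[2])"
```

```text
9.1 [463.72036849  36.07312676  98.29182698] [0.70801602 0.11528391 0.10768495]
gauge exp px [459.17075734  83.26150378]
414 48
px/mm 1.7985754090101074
```

View pics/v4.png

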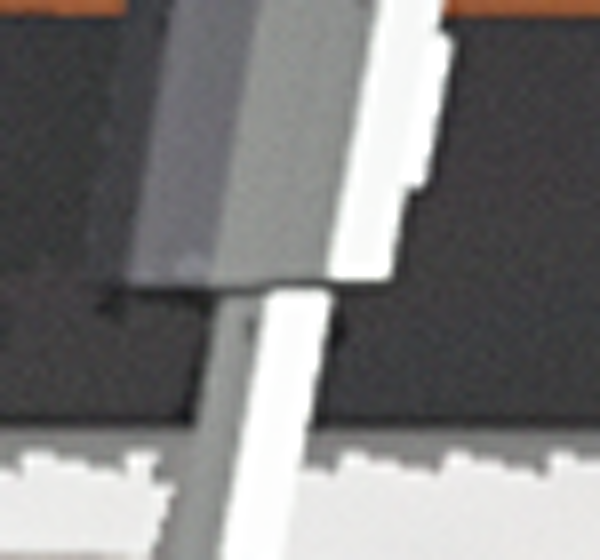

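In the 8x crop the pointer end is at (298,290) and the gauge end at (361,280). That leaves about 4.3 mm, or roughly 25 mm of rolling.

{"name": "drive_tool", "arguments": {"targets": [[1, 2, 0, 5, 0], [1, 2, 0, 9.5, 0], [1, 2, 0, 10.5, 0], [1, 2, 0, 10.5, 0], [1, 5, 0, 10.5, 0], [1, 8, 0, 10.5, 0], [1, 11, 0, 10.5, 0], [1, 14, 0, 10.5, 0], [1, 17, 0, 10.5, 0], [1, 20, 0, 10.5, 0], [1, 23, 0, 10.5, 0], [1, 26, 0, 10.5, 0]]}}

```text
clock: 10.35
position: [489.3, 40.5, 87.5]
ee_rot: [0.996, 0.087, 0.0, 0.0]
contact_force: [0.1, -0.1, 4.3]
gripper_width: -0.0
grasp_force: 1.8
```

{"name": "drive_tool", "arguments": {"targets": [[1, 0, 0, 0, 0], [1, 0, 0, -6, 0], [1, 0, 0, -14, 0], [1, -18, 0, -14, 0], [1, -26, 0, -14, 0], [1, -26, 0, -14, 0], [1, -26, 0, -14, 0]]}}

```text
clock: 11.05
position: [463.7, 36.0, 101.6]
ee_rot: [0.996, 0.087, 0.0, -0.0]
contact_force: [0.5, -0.0, -0.4]
gripper_width: -0.0
grasp_force: 0.0
```

```bash
python3 -c "
from h import *
gap('v5')"
```

```text
11.05 [463.65079459  35.97162468 101.58869774] [ 0.46129884 -0.02743097 -0.40824302]
gauge exp px [455.2173831  83.357491 ]
410 48
```

View pics/v5.png

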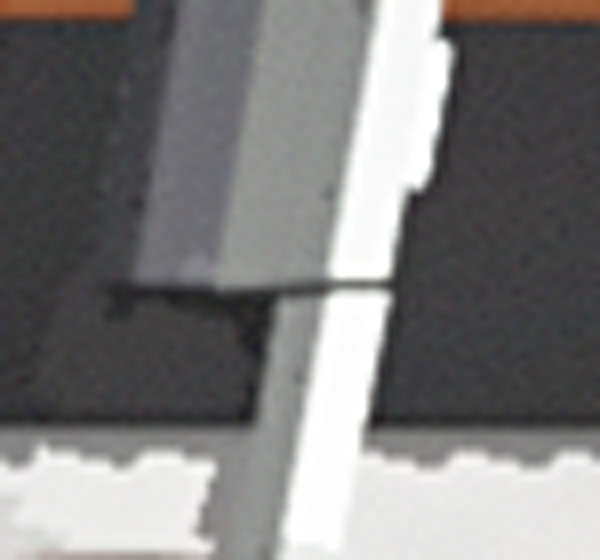

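The pointer and the gauge blade now line up: both ends sit at x≈360 in the 8x crop. Taking the hand away.

{"name": "drive_tool", "arguments": {"targets": [[1, 0, 0, -30, 0], [1, 0, 0, -70, 0], [1, 0, 0, -110, 0], [1, 0, 0, -130, 0], [1, 0, 0, -130, 0], [1, 0, 0, -130, 0], [1, 0, 0, -130, 0]]}}

```text
clock: 11.8
position: [462.7, 35.7, 229.9]
ee_rot: [0.996, 0.087, -0.001, 0.0]
contact_force: [0.3, -0.5, 0.1]
gripper_width: -0.1
grasp_force: 0.0
```

```bash
python3 -c "
from bench import arm
print(arm.read_state()['position'],arm.job_done())"
```

```text
the job is handed in; nothing more can be done
[462.65610579  35.69520624 229.89979836] None
```

The jaw is set: in the last wrist picture its pointer lines up with the gauge blade to well under 1 mm, after four strokes pressing about 5 N; the hand was lifted clear and the job handed in at about 12 s.

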